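# Try the thread case, free its catch if caught, and hold the cover up

### The job

Give the handle of the thread case's cover a gentle upward tug to learn whether the catch holds it; only after that, if it is caught, slide the thumb slide on the side deck fully back to free it. Then raise the cover by its handle to at least 45 degrees and finish while holding it up, still, by the handle with the fingers, so that a spool can be taken out. Do not force the catch, and do not disturb the things around the case.

Things in the scene. Friction and masses are not known exactly. Their poses are not given: they have to be found in the camera images.
- case: Grey steel thread case, fixed to the bench, 240 mm in x, 305 mm in y (own y -145 to +160), 100 mm high. Origin: on the bench, midway between front and rear faces; x axis from front (robot side) to rear, y left, z up. The cover lies over y -142 to +72 mm; the rest, on the left, is a flat closed side deck (y 75 to 160 mm, top at 100 mm) that carries the thumb slide.
- cover (a joint): Hinge of the flat grey lid, 205 x 214 x 8 mm, top at 108 mm when shut; 3 to 5 N at the handle lifts it. rad, 0 shut, grows as the front edge rises, stops at 1.25; falls shut unless held. Whether the catch inside holds it cannot be seen and is not tracked: caught, it has 0.03 rad of play and then stops hard; free, it swings right up.
- cover_hinge (a point): Point on the cover's hinge line, at 85, -35, 104 mm in the case's frame (over its rear); the hinge line runs along the case's y axis. Does not move; axes as the case's.
- handle: The cover's steel bow handle: a round bar 12 mm thick, 120 mm long between two 12 mm legs, along the case's y axis, standing on the cover near its front edge. Origin in the cover's mid-plane below the middle of the bar; z points out of the cover's top.
- catch_plate: Small steel plate, 30 x 20 x 10 mm, hanging 24 mm below the cover's mid-plane at its left edge, inside the case: the part that the hidden catch holds down. Fixed to the cover, out of reach while it is shut. Origin: centre of its top.
- handle_bar (a point): Middle of the handle's bar, on its axis, 50 mm above the handle's origin; with the cover shut at -90, -35, 154 mm in the case's frame: 175 mm ahead of and 50 mm above the hinge line. 40 mm of free height between bar and cover top. It turns with the cover about the hinge line.
- release (a joint): Thumb slide on the side deck. m, starts at 0 to 0.004, stops at 0.030 (fully back); grows as it slides left, away from the cover (the case's +y). It takes 2 to 4 N and stays where left. Slid fully back it shoves the hidden catch clear, which stays clear. It works best while the cover is not pulled up.
- release_top (a point): Centre of the top of the thumb slide's upright round steel button, 16 mm across, standing 35 mm above the side deck (top 135 mm above the bench). At joint value 0 it lies at -60, 98 mm in the case's frame. Moves with the slide.
- tack_tin: Bystander: small open steel tin, 44 mm across, 28 mm high, standing on the rear of the case's side deck; origin at its underside.
- hammer: Bystander: hammer lying on the bench, about 0.3 m long; origin at its underside (tool: on its length).
- glue_jar: Bystander: amber jar with white cap, 68 mm across, 85 mm high; origin at its underside.
- spool_a: Bystander: black thread spool standing on end, 44 mm across, 60 mm high; origin at its underside.
- spool_b: Bystander: white thread spool, same size; origin at its underside.
- brush: Bystander: brush lying on the bench; origin at its underside (tool: on its length).
- heel_block: Bystander: rubber and wood heel block, 60 x 55 x 42 mm; origin at its underside.
- polish_tin: Bystander: flat round tin, 72 mm across, 32 mm high; origin at its underside.

How it is judged:
On the way, in this order (a step that is already met when the one before it is completed fails the run):
1. with the thumb slide still where it was (within 5 mm), the cover is tugged: it either comes up (over 0.12 rad) or pulls against its catch (over 1 N) (distance of release_top from where it was at the start of the episode below 0.005 m and contact force between the fingers and handle above 0.3 N and (value of joint cover above 0.12 rad or contact force between catch_plate and anything else above 1 N)), for 0.02 s.
2. the cover is up (over 0.72 rad), carried by the fingers on its handle (value of joint cover above 0.72 rad and contact force between the fingers and handle above 0.3 N), for 0.2 s.
At the end, for the whole second after the job is handed in: The cover stands at over 0.72 rad (41 degrees), turning slower than 0.1 rad/s, with the fingers pressing on its handle (over 0.5 N), and every bystander is within 30 mm of where it began (value of joint cover above 0.72 rad and contact force between the fingers and handle above 0.5 N and velocity of joint cover between -0.1 and 0.1 rad/s and distance of each of tack_tin, hammer, glue_jar, spool_a, spool_b, brush, heel_block, polish_tin from where it was at the start of the episode below 0.03 m); the arm keeps its last pose, push and grip.
It fails at once if the catch is forced: the cover is pulled against it with more than 45 N (contact force between catch_plate and anything else above 45 N).
It fails at once if a bystander is moved by more than 30 mm (distance of any of tack_tin, hammer, glue_jar, spool_a, spool_b, brush, heel_block, polish_tin from where it was at the start of the episode above 0.03 m).
It also fails if it takes over 58 s, if anything falls off the work surface, if the arm or the gripper's body presses on something with over 40 N, if the wrist force passes 120 N, or if a joint passes its speed limit or range.

### The arm

A 6-joint arm with a two-finger parallel gripper is mounted at the origin on the work surface. World frame = base frame: x ahead of the robot, y to its left, z up, the work surface at z = 0. Lengths are in m, angles in rad, forces in N, time in s.
With the tool pointing down it reaches from about 0.325 to 1 m from the base axis. Payload 5.1 kg.
Tool frame: the origin (TCP) lies between the finger pads; the fingertips stand env.tip_reach ahead of it and the grasp point (between the pads) lies 3 mm ahead of it (env.tip_reach is the distance from the TCP to the fingertips, in m); z points along the fingers, y is the line along which they close (so a half turn about z gives the same grasp; the last joint's range is limited). The gripper opens to 85 mm and grips with 20 to 120 N. Pads are 22 mm wide; open, the fingers measure 114 mm over their backs; the gripper's body (76 mm by 85 mm) begins 54 mm behind the grasp point. The pads swing forward as they close: fully open they stand 13 mm farther back than shut.
Start: joints at [1.115, 0.124, 1.65, -0, 1.367, -0.083], TCP at [0.237, 0.605, 0.253] pointing down, gripper open.
Joint ranges: [-2.61, 2.61], [-1.02, 2.33], [0.03, 2.71], [-1.35, 4.49], [0.32, 2.68], [-2.91, 2.91]. Speed limits (rad/s): [2.57, 2.57, 3.14, 3.14, 3.14, 3.14].

### API

Orientations are given as [roll, pitch, yaw] about the fixed x, y, z axes, in that order (R = Rz(yaw) Ry(pitch) Rx(roll)).
In Python, from cell import env, optics gives the robot as it stands.
- The arm moves only by the tool play_rows, never from a script. Its arguments are lists of equal length, an entry for each row: "translation": the shift along the world's x, y, z each as a share of 0.03 m, from -1 to 1, a list of three; "delta_rot": the turn, a rotation vector about the world's x, y, z each as a share of 5 degrees, from -1 to 1, a list of three; "fingers": the opening, from -1 (shut) to 1 (fully open). In form: {"translation": [[dx, dy, dz], ...], "delta_rot": [[rx, ry, rz], ...], "fingers": [fingers, ...]}. A call has exactly 8 rows; each row shifts and turns the commanded pose from where the row before left it; what a row does not reach is not made up. A row lasts 1/10 s, in which the tool goes at most 50 mm and 8.59 degrees, less where a joint would pass 70% of its speed; a pose out of reach is approached as far as the arm can. A call with a number of a shift or a turn outside -1 to 1 is refused whole. A call with a gripper value outside its range is refused whole. The fingers move at their own pace and stop on an object; "newtons" is the grip in N (left out, the last holds). Time passes only in rows, so rows that do not move let the fingers close, or fill a call up. It gives the time, the measured TCP pose, the force, the opening and the grip force at its end, in the units of the state.
- env.sense(): the state, without advancing time (a new reading comes with each control period).
- optics.grab_frame(name): name is "scene" or "top" or "wrist"; returns the picture (480x640x3 uint8, red, green, blue); there is no depth.
- optics.camera_params(name): a dict with "fx", "fy", "cx", "cy" (pixels), "rvec" (rotation vector, rad) and "tvec" (3), from world to camera coordinates, as OpenCV has them. Camera axes: x right, y down, z forward; pixel columns grow to the right and rows downward; lengths in m; the calibration is good to about 2 mm. The wrist camera is an equidistant fisheye: a pixel r from the principal point sees the ray r / f radians off the axis. A picture is of the moment at which its call begins: read the wrist's pose just before it. camera_params takes no time and is no camera call; for the wrist camera it gives the pose at the moment of the call.
- env.hand_in(): hands the job in; it is judged then, once.
Trained networks look in the newest picture that a camera, given by its name, has taken for a name from the list of things; names that differ only in an ending like _2 or _b are one class to them, and where a whole thing is asked for, a point or a joint stands for the part that bears it (a point fixed in the world has none). Each returns a list of dicts, best first, with "conf" (0 to 1); they miss things now and then, are a little off and sometimes report something else, mostly with a low value. They report only what shows in the picture. A call takes as long as a camera call.
- optics.regions_of(camera, query): "pixels" (480x640 bool, what is visible of it) and "extent" ([centre column, centre row, width, height] in pixels, round what is visible of it).
- optics.mark_of(camera, query): "centre" ([column, row] in pixels: a listed point, or the origin of a listed thing).
The state is a dict: "time_s": time; "qpos": joint angles; "joint_vel": joint speeds; "effort": joint torques, N m; "ee_pos": TCP position; "orientation": TCP orientation; "force": force on the tool from outside, world axes, zero at the start; "ft_torque": the same for the moment, N m; "gripper_width": opening from 0.0 (shut) to 1.0 (fully open); "finger_force": force on a finger pad.
Only numpy, scipy, OpenCV 4.12 (cv2) and the standard library are available. Lean on these libraries where they do the work, as an engineer would, in place of code of your own. Each camera call takes 0.05 s, during which the arm holds its last target. There are 200 camera calls.

## Working session

There is one attempt and no reset: what is moved stays moved. The work goes in short steps, Python scripts to look and compute and a tool call to move; the robot and the scene stay as the last step left them, time stands still between calls to the robot, and variables do not carry over. Pictures are saved under pics/ and viewed, at most 10 in all, crops included, and the job is handed in when it is done.

Besides the shell and the picture viewer there is one more tool, called after "Call:" by a JSON object that holds its "op" and its "data", one argument or row to a line. play_rows: Moves the arm, as the interface text tells. Its arguments: {"type":"object","properties":{"translation":{"type":"array","items":{"type":"array","items":{"type":"number"}}},"delta_rot":{"type":"array","items":{"type":"array","items":{"type":"number"}}},"fingers":{"type":"array","items":{"type":"number"}},"newtons":{"type":"number"}},"required":["translation","delta_rot","fingers"]}

```bash
mkdir -p pics; cat > h.py <<'E'
import numpy as np, cv2
from cell import env, optics
def cam(n):
    p=optics.camera_params(n);R=cv2.Rodrigues(np.array(p['rvec'],float))[0];return p,R,np.array(p['tvec'],float).ravel()
def ray(n,uv,c=None):
    p,R,t=c or cam(n);x=(uv[0]-p['cx'])/p['fx'];y=(uv[1]-p['cy'])/p['fy']
    if n=='wrist':
        r=np.hypot(x,y);s=np.sin(r)/r if r>1e-9 else 1;d=np.array([x*s,y*s,np.cos(r)])
    else: d=np.array([x,y,1.])
    d=R.T@d;return -R.T@t,d/np.linalg.norm(d)
def tri(rs):
    A=sum(np.eye(3)-np.outer(d,d) for o,d in rs);b=sum((np.eye(3)-np.outer(d,d))@o for o,d in rs)
    X=np.linalg.solve(A,b);return X,[np.linalg.norm((np.eye(3)-np.outer(d,d))@(X-o)) for o,d in rs]
def atz(r,z): o,d=r;return o+d*(z-o[2])/d[2]
E
python3 - <<'E'
from h import *
s=env.sense();print(s['time_s'],s['ee_pos'],s['orientation'],env.tip_reach,s['force'])
for n in ['scene','top','wrist']:
    im=optics.grab_frame(n);cv2.imwrite(f'pics/{n}0.png',im[:,:,::-1])
    for q in ['handle_bar','release_top','handle','cover_hinge','case','tack_tin']:
        m=optics.mark_of(n,q)[:2]
        for k in m: print(n,q,round(k['conf'],2),np.round(k['centre'],1))
E
```

```text
0.0 [0.23650829 0.60484317 0.25206293] [-3.13953045e+00 -1.54931539e-04  2.76885051e+00] 0.022 [ 0.71670625 -0.29512743 -0.4505867 ]
scene handle_bar 0.9 [232.2 227.3]
scene release_top 0.72 [295.7 213.4]
scene release_top 0.55 [372.  267.2]
scene handle 0.93 [232.9 242. ]
scene cover_hinge 0.6 [275.6 301.8]
scene case 0.69 [235.4 241.6]
scene case 0.67 [273.5 293.1]
scene tack_tin 0.65 [336.1 264.1]
top handle_bar 0.96 [407.1 259.9]
top release_top 0.68 [330.2 249.9]
top handle 0.63 [400.7 260. ]
top cover_hinge 0.78 [391.5 180.8]
top cover_hinge 0.4 [400.7 258.8]
top tack_tin 0.61 [318.2 196.6]
top tack_tin 0.39 [405.3 262.8]
```

```bash
python3 - <<'E'
from h import *
S={'handle_bar':((232.2,227.3),(407.1,259.9)),'release_top':((295.7,213.4),(330.2,249.9)),'handle':((232.9,242),(400.7,260)),'hinge':((275.6,301.8),(391.5,180.8)),'tack':((336.1,264.1),(318.2,196.6))}
for k,(a,b) in S.items(): print(k,*[np.round(v,4) for v in tri([ray('scene',a),ray('top',b)])])
print(atz(ray('top',(330.2,249.9)),.135),atz(ray('top',(407.1,259.9)),.154),atz(ray('scene',(372,267.2)),.135))
a=cv2.imread('pics/scene0.png');b=cv2.imread('pics/top0.png')
cv2.imwrite('pics/both.png',cv2.resize(np.vstack([a[100:400,100:500],b[100:400,200:600]]),None,fx=1,fy=1))
E
```

```text
handle_bar [ 0.4965 -0.1242  0.1493] [0.0043 0.0043]
release_top [0.5169 0.0182 0.1411] [0.0039 0.0039]
handle [ 0.5009 -0.1241  0.1071] [0.0014 0.0014]
hinge [ 0.6725 -0.1085  0.1052] [0.0027 0.0027]
tack [0.642  0.0445 0.0939] [0.0005 0.0005]
[0.51941026 0.02169193 0.135     ] [ 0.49446444 -0.1274715   0.154     ] [0.70611355 0.08539238 0.135     ]
```

View pics/both.png

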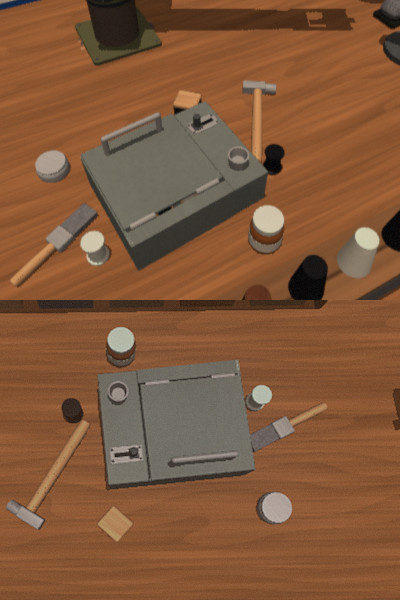

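View pics/top0.png

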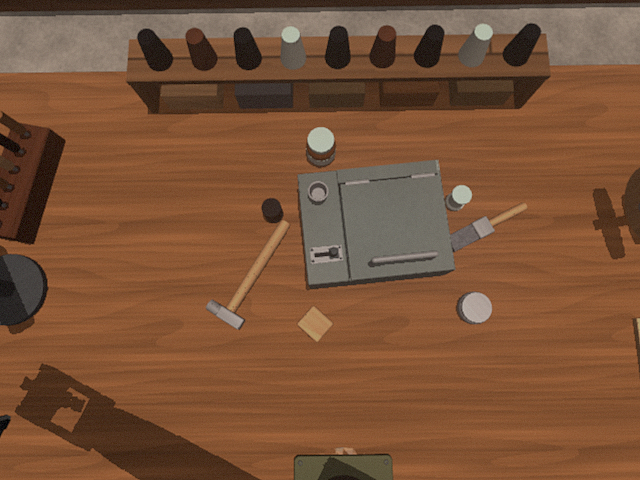

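The top view shows the handle bar running from about (372,262) to (436,256), the button at (334,252) and the case yawed about +0.09 rad. The networks agree with this. I'll move above the handle with the tool's y axis along the case's x.

Call:
{"op": "play_rows", "data": {
  "translation": [
    [0.36, -1, 0],
    [0.36, -1, 0],
    [0.36, -1, 0],
    [0.36, -1, 0],
    [0.36, -1, 0],
    [0.36, -1, 0],
    [0.36, -1, 0],
    [0.36, -1, 0]
  ],
  "delta_rot": [
    [0, 0, -0.53],
    [0, 0, -0.53],
    [0, 0, -0.53],
    [0, 0, -0.53],
    [0, 0, -0.53],
    [0, 0, -0.53],
    [0, 0, -0.53],
    [0, 0, -0.53]
  ],
  "fingers": [1, 1, 1, 1, 1, 1, 1, 1],
  "newtons": 25
}}

```text
time_s: 1.85
ee_pos: [0.3234, 0.3641, 0.2535]
orientation: [3.141, 0.0, 2.397]
force: [0.3, 1.1, -0.0]
gripper_width: 0.998
finger_force: 0.0
```

Call:
{"op": "play_rows", "data": {
  "translation": [
    [0.36, -1, 0],
    [0.36, -1, 0],
    [0.36, -1, 0],
    [0.36, -1, 0],
    [0.36, -1, 0],
    [0.36, -1, 0],
    [0.36, -1, 0],
    [0.36, -1, 0]
  ],
  "delta_rot": [
    [0, 0, -0.53],
    [0, 0, -0.53],
    [0, 0, -0.53],
    [0, 0, -0.53],
    [0, 0, -0.53],
    [0, 0, -0.53],
    [0, 0, -0.53],
    [0, 0, -0.53]
  ],
  "fingers": [1, 1, 1, 1, 1, 1, 1, 1]
}}

```text
time_s: 2.65
ee_pos: [0.4098, 0.1241, 0.2536]
orientation: [3.141, 0.0, 2.027]
force: [-0.3, 0.2, 0.2]
gripper_width: 1.0
finger_force: 0.0
```

Call:
{"op": "play_rows", "data": {
  "translation": [
    [0.36, -1, 0],
    [0.36, -1, 0],
    [0.36, -1, 0],
    [0.36, -1, 0],
    [0, -0.4, 0],
    [0, 0, 0],
    [0, 0, 0],
    [0, 0, 0]
  ],
  "delta_rot": [
    [0, 0, -0.53],
    [0, 0, -0.53],
    [0, 0, -0.53],
    [0, 0, -0.53],
    [0, 0, -0.53],
    [0, 0, -0.53],
    [0, 0, -0.53],
    [0, 0, -0.53]
  ],
  "fingers": [1, 1, 1, 1, 1, 1, 1, 1]
}}

```text
time_s: 3.45
ee_pos: [0.4524, -0.0064, 0.2533]
orientation: [-3.141, -0.0, 1.656]
force: [-0.6, 0.5, 1.0]
gripper_width: 1.001
finger_force: 0.0
```

```bash
cat > look.py <<'E'
from h import *
import pickle,sys
tag=sys.argv[1]
s=env.sense();print(s['time_s'],s['ee_pos'],s['orientation'],s['force'])
c=cam('wrist');im=optics.grab_frame('wrist');cv2.imwrite(f'pics/w{tag}.png',im[:,:,::-1])
out={}
for q in ['handle_bar','release_top','handle','tack_tin']:
    for k in optics.mark_of('wrist',q)[:2]:
        print(q,round(k['conf'],2),np.round(k['centre'],1))
        if q not in out: out[q]=ray('wrist',k['centre'],c)
r=optics.regions_of('wrist','handle')
for k in r[:2]: print('reg handle',k['conf'],k['extent'])
pickle.dump(out,open(f'{tag}.pkl','wb'))
for q,z in [('handle_bar',.154),('release_top',.135),('handle',.104)]:
    if q in out: print(q,atz(out[q],z))
E
python3 look.py 1
```

```text
3.45 [ 0.45242223 -0.00638258  0.25331404] [-3.14139828e+00 -4.60839127e-04  1.65615561e+00] [-0.57384427  0.53324211  0.97128235]
handle_bar 0.79 [369. 405.]
handle_bar 0.54 [537.6 351.5]
release_top 0.77 [418.1 224.5]
handle 0.64 [365.6 359.9]
tack_tin 0.96 [550.2 190.8]
reg handle 0.71 [371.2, 351.9, 21.7, 99.6]
reg handle 0.32 [562.5, 197.2, 55.1, 54.8]
handle_bar [ 0.49979279 -0.12719724  0.154     ]
release_top [0.51659235 0.01240967 0.135     ]
handle [ 0.50092825 -0.11803752  0.104     ]
```

Call:
{"op": "play_rows", "data": {
  "translation": [
    [0.38, -1, 0],
    [0.38, -1, 0],
    [0.38, -1, 0],
    [0.36, -0.9, 0],
    [0, 0, 0],
    [0, 0, 0],
    [0, 0, 0],
    [0, 0, 0]
  ],
  "delta_rot": [
    [0, 0, 0],
    [0, 0, 0],
    [0, 0, 0],
    [0, 0, 0],
    [0, 0, 0],
    [0, 0, 0],
    [0, 0, 0],
    [0, 0, 0]
  ],
  "fingers": [1, 1, 1, 1, 1, 1, 1, 1]
}}

```text
time_s: 4.55
ee_pos: [0.4975, -0.1228, 0.2533]
orientation: [3.142, -0.0, 1.66]
force: [-0.8, 0.4, 0.1]
gripper_width: 0.999
finger_force: 0.0
```

```bash
python3 look.py 2; python3 - <<'E'
from h import *
import pickle
a,b=[pickle.load(open(f'{i}.pkl','rb')) for i in '12']
T={'handle_bar':(407.1,259.9),'release_top':(330.2,249.9),'handle':(400.7,260)}
S={'handle_bar':(232.2,227.3),'release_top':(295.7,213.4),'handle':(232.9,242)}
for q in T:
    R=[ray('top',T[q]),ray('scene',S[q])]+[d[q] for d in (a,b) if q in d]
    print(q,*[np.round(v,4) for v in tri(R)]);
    if len(R)>3: print(np.round(tri(R[2:])[0],4))
E
```

```text
4.55 [ 0.49752804 -0.12279303  0.25333693] [ 3.14156399e+00 -1.36044302e-04  1.66002354e+00] [-0.75336997  0.35580595  0.11349434]
handle_bar 0.66 [326.1 253.8]
release_top 0.96 [373.4  39.5]
release_top 0.46 [324.5 252.4]
handle 0.6 [326.  233.6]
tack_tin 0.6 [520.3  44.6]
reg handle 0.98 [325.6, 245.1, 18.1, 195.1]
handle_bar [ 0.50067447 -0.12369211  0.154     ]
release_top [0.51850639 0.01483014 0.135     ]
handle [ 0.50132007 -0.12413811  0.104     ]
handle_bar [ 0.499  -0.1247  0.1535] [0.0053 0.0045 0.0023 0.0019]
[ 0.4995 -0.1224  0.159 ]
release_top [0.5167 0.0158 0.1407] [0.0062 0.0017 0.0028 0.0028]
[0.5169 0.0135 0.1381]
handle [ 0.5008 -0.1231  0.1034] [0.0011 0.0033 0.0039 0.0013]
[ 0.5027 -0.1273  0.091 ]
```

View pics/w2.png

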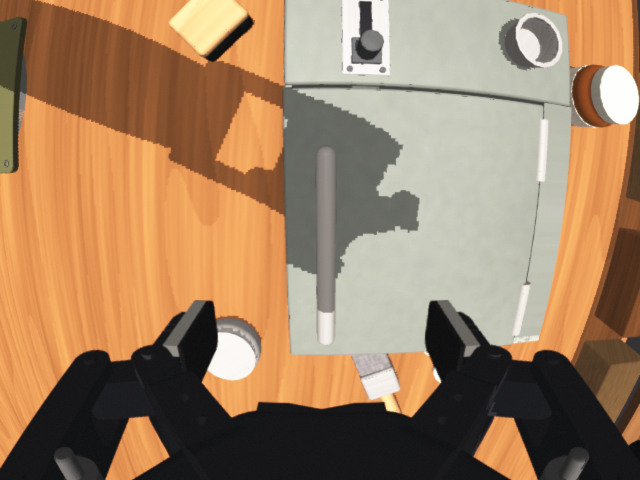

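The wrist view shows the bar upright at column 326, rows 148 to 345, so it lines up with the tool. The button is at (371,41). The bar measures (0.500, -0.124, 0.154), which matches the stated height. I'll descend and grip.

Call:
{"op": "play_rows", "data": {
  "translation": [
    [0.09, -0.04, -0.6],
    [0, 0, -0.7],
    [0, 0, -0.7],
    [0, 0, -0.7],
    [0, 0, -0.5],
    [0, 0, 0],
    [0, 0, 0],
    [0, 0, 0]
  ],
  "delta_rot": [
    [0, 0, 0],
    [0, 0, 0],
    [0, 0, 0],
    [0, 0, 0],
    [0, 0, 0],
    [0, 0, 0],
    [0, 0, 0],
    [0, 0, 0]
  ],
  "fingers": [1, 1, 1, 1, 1, 1, 0.2, -0.3],
  "newtons": 25
}}

```text
time_s: 5.65
ee_pos: [0.5013, -0.1252, 0.1588]
orientation: [3.139, 0.001, 1.659]
force: [0.4, 0.5, -1.0]
gripper_width: 0.694
finger_force: 0.0
```

Call:
{"op": "play_rows", "data": {
  "translation": [
    [0, 0, 0],
    [0, 0, 0],
    [0, 0, 0],
    [0, 0, 0],
    [0, 0, 0],
    [0, 0, 0],
    [0, 0, 0],
    [0, 0, 0]
  ],
  "delta_rot": [
    [0, 0, 0],
    [0, 0, 0],
    [0, 0, 0],
    [0, 0, 0],
    [0, 0, 0],
    [0, 0, 0],
    [0, 0, 0],
    [0, 0, 0]
  ],
  "fingers": [-0.6, -1, -1, -1, -1, -1, -1, -1],
  "newtons": 25
}}

```text
time_s: 6.45
ee_pos: [0.5006, -0.125, 0.1579]
orientation: [3.141, 0.0, 1.659]
force: [-2.7, 0.4, 5.6]
gripper_width: 0.127
finger_force: 24.6
```

Call:
{"op": "play_rows", "data": {
  "translation": [
    [0, 0, 0.05],
    [0, 0, 0.05],
    [0, 0, 0.05],
    [0, 0, 0.05],
    [0, 0, 0],
    [0, 0, 0],
    [0, 0, 0],
    [0, 0, 0]
  ],
  "delta_rot": [
    [0, 0, 0],
    [0, 0, 0],
    [0, 0, 0],
    [0, 0, 0],
    [0, 0, 0],
    [0, 0, 0],
    [0, 0, 0],
    [0, 0, 0]
  ],
  "fingers": [-1, -1, -1, -1, -1, -1, -1, -1]
}}

```text
time_s: 7.25
ee_pos: [0.5017, -0.1248, 0.1624]
orientation: [3.138, 0.0, 1.659]
force: [9.1, -2.1, -7.7]
gripper_width: 0.126
finger_force: 24.3
```

Call:
{"op": "play_rows", "data": {
  "translation": [
    [0.04, 0, 0.05],
    [0, 0, 0.05],
    [0, 0, 0],
    [0, 0, 0],
    [0, 0, 0],
    [0, 0, 0],
    [0, 0, 0],
    [0, 0, 0]
  ],
  "delta_rot": [
    [0, 0, 0],
    [0, 0, 0],
    [0, 0, 0],
    [0, 0, 0],
    [0, 0, 0],
    [0, 0, 0],
    [0, 0, 0],
    [0, 0, 0]
  ],
  "fingers": [-1, -1, -1, -1, -1, -1, -1, -1]
}}

```text
time_s: 8.05
ee_pos: [0.5022, -0.1247, 0.1641]
orientation: [3.14, -0.0, 1.659]
force: [8.7, -2.5, -12.3]
gripper_width: 0.127
finger_force: 24.6
```

Call:
{"op": "play_rows", "data": {
  "translation": [
    [0.03, 0, 0.05],
    [0, 0, 0],
    [0, 0, 0],
    [0, 0, 0],
    [0, 0, 0],
    [0, 0, 0],
    [0, 0, 0],
    [0, 0, 0]
  ],
  "delta_rot": [
    [0, 0, 0],
    [0, 0, 0],
    [0, 0, 0],
    [0, 0, 0],
    [0, 0, 0],
    [0, 0, 0],
    [0, 0, 0],
    [0, 0, 0]
  ],
  "fingers": [-1, -1, -1, -1, -1, -1, -1, -1]
}}

```text
time_s: 8.85
ee_pos: [0.5023, -0.1247, 0.1643]
orientation: [-3.141, -0.0, 1.659]
force: [9.7, -3.1, -15.5]
gripper_width: 0.126
finger_force: 24.6
```

The stop is hard: z no longer rises and Fz has grown to -15.5 N, so the cover is caught. I'll lower it, let go, and move to the button.

Call:
{"op": "play_rows", "data": {
  "translation": [
    [-0.07, 0, -0.1],
    [0, 0, -0.1],
    [0, 0, -0.12],
    [0, 0, 0],
    [0, 0, 0],
    [0, 0, 0],
    [0, 0, 0],
    [0, 0, 0]
  ],
  "delta_rot": [
    [0, 0, 0],
    [0, 0, 0],
    [0, 0, 0],
    [0, 0, 0],
    [0, 0, 0],
    [0, 0, 0],
    [0, 0, 0],
    [0, 0, 0]
  ],
  "fingers": [-1, -1, -1, -1, -0.5, 0, 0.5, 1]
}}

```text
time_s: 9.65
ee_pos: [0.5004, -0.1248, 0.1582]
orientation: [-3.141, -0.0, 1.659]
force: [-0.6, 0.8, 0.6]
gripper_width: 0.748
finger_force: 0.0
```

Call:
{"op": "play_rows", "data": {
  "translation": [
    [0, 0, 0],
    [0, 0, 0],
    [0, 0, 0.5],
    [0, 0, 0.8],
    [0, 0, 0.8],
    [0, 0, 0.8],
    [0, 0, 0],
    [0, 0, 0]
  ],
  "delta_rot": [
    [0, 0, 0],
    [0, 0, 0],
    [0, 0, 0],
    [0, 0, 0],
    [0, 0, 0],
    [0, 0, 0],
    [0, 0, 0],
    [0, 0, 0]
  ],
  "fingers": [1, 1, 1, 1, 1, 1, 1, 1]
}}

```text
time_s: 10.45
ee_pos: [0.5008, -0.125, 0.2463]
orientation: [3.14, 0.001, 1.659]
force: [-0.1, -0.3, -0.4]
gripper_width: 1.003
finger_force: 0.0
```

Call:
{"op": "play_rows", "data": {
  "translation": [
    [0.16, 0.92, 0],
    [0.16, 0.92, 0],
    [0.16, 0.92, 0],
    [0.15, 0.94, 0],
    [0, 0, 0],
    [0, 0, 0],
    [0, 0, 0],
    [0, 0, 0]
  ],
  "delta_rot": [
    [0, 0, 0],
    [0, 0, 0],
    [0, 0, 0],
    [0, 0, 0],
    [0, 0, 0],
    [0, 0, 0],
    [0, 0, 0],
    [0, 0, 0]
  ],
  "fingers": [-1, -1, -1, -1, -1, -1, -1, -1]
}}

```text
time_s: 11.25
ee_pos: [0.5191, -0.0147, 0.2448]
orientation: [-3.141, 0.0, 1.658]
force: [-0.4, 0.2, 1.1]
gripper_width: -0.002
finger_force: 0.0
```

```bash
python3 look.py 3
```

```text
11.25 [ 0.51910528 -0.01470538  0.2447999 ] [-3.14084419e+00  2.38866736e-05  1.65750791e+00] [-0.36713076  0.23348768  1.10083804]
release_top 0.73 [322.9 202.3]
tack_tin 0.83 [487.9 171.1]
reg handle 0.76 [279.2, 314.9, 20.2, 54.8]
release_top [0.51752315 0.01462521 0.135     ]
```

View pics/w3.png

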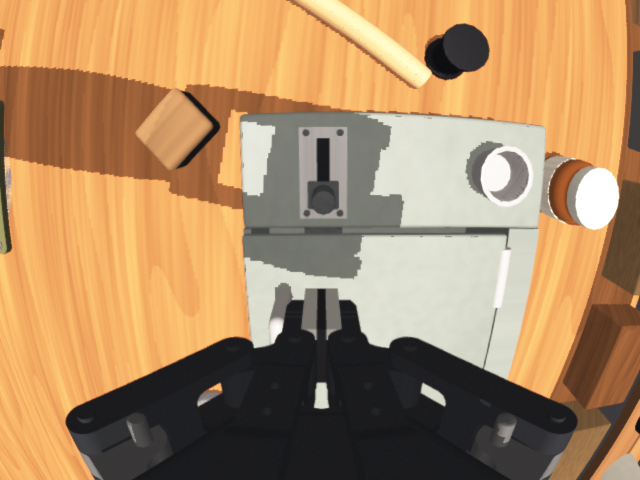

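The button at (322,202) is in line with the closed fingers. I'll descend and push it along the case's +y.

Call:
{"op": "play_rows", "data": {
  "translation": [
    [-0.03, 0, -0.8],
    [0, 0, -0.8],
    [0, 0, -0.8],
    [0, 0, -0.7],
    [0, 0, -0.37],
    [0, 0, 0],
    [0, 0, 0],
    [0, 0, 0]
  ],
  "delta_rot": [
    [0, 0, 0],
    [0, 0, 0],
    [0, 0, 0],
    [0, 0, 0],
    [0, 0, 0],
    [0, 0, 0],
    [0, 0, 0],
    [0, 0, 0]
  ],
  "fingers": [-1, -1, -1, -1, -1, -1, -1, -1]
}}

```text
time_s: 12.35
ee_pos: [0.5195, -0.014, 0.1427]
orientation: [3.139, 0.001, 1.659]
force: [-0.0, 0.8, 0.1]
gripper_width: -0.001
finger_force: 0.0
```

Call:
{"op": "play_rows", "data": {
  "translation": [
    [-0.014, 0.16, 0],
    [-0.014, 0.16, 0],
    [-0.014, 0.16, 0],
    [-0.014, 0.16, 0],
    [-0.014, 0.16, 0],
    [-0.014, 0.16, 0],
    [0, 0, 0],
    [0, 0, 0]
  ],
  "delta_rot": [
    [0, 0, 0],
    [0, 0, 0],
    [0, 0, 0],
    [0, 0, 0],
    [0, 0, 0],
    [0, 0, 0],
    [0, 0, 0],
    [0, 0, 0]
  ],
  "fingers": [-1, -1, -1, -1, -1, -1, -1, -1]
}}

```text
time_s: 13.15
ee_pos: [0.5155, 0.0155, 0.1407]
orientation: [-3.141, -0.001, 1.659]
force: [0.1, 0.2, 0.5]
gripper_width: 0.001
finger_force: 0.2
```

Call:
{"op": "play_rows", "data": {
  "translation": [
    [-0.01, 0.1, 0],
    [-0.01, 0.1, 0],
    [0, 0.05, 0],
    [0, 0.05, 0],
    [0, 0, 0],
    [0, 0, 0],
    [0, 0, 0],
    [0, 0, 0]
  ],
  "delta_rot": [
    [0, 0, 0],
    [0, 0, 0],
    [0, 0, 0],
    [0, 0, 0],
    [0, 0, 0],
    [0, 0, 0],
    [0, 0, 0],
    [0, 0, 0]
  ],
  "fingers": [-1, -1, -1, -1, -1, -1, -1, -1]
}}

```text
time_s: 13.95
ee_pos: [0.5149, 0.023, 0.1407]
orientation: [-3.14, 0.002, 1.659]
force: [0.1, -7.2, 0.3]
gripper_width: -0.001
finger_force: 3.3
```

Call:
{"op": "play_rows", "data": {
  "translation": [
    [0, 0.05, 0],
    [0, 0.05, 0],
    [0, 0, 0],
    [0, 0, 0],
    [0, 0, 0],
    [0, 0, 0],
    [0, 0, 0],
    [0, 0, 0]
  ],
  "delta_rot": [
    [0, 0, 0],
    [0, 0, 0],
    [0, 0, 0],
    [0, 0, 0],
    [0, 0, 0],
    [0, 0, 0],
    [0, 0, 0],
    [0, 0, 0]
  ],
  "fingers": [-1, -1, -1, -1, -1, -1, -1, -1]
}}

```text
time_s: 14.75
ee_pos: [0.5149, 0.0235, 0.1408]
orientation: [-3.139, 0.008, 1.659]
force: [-0.9, -15.7, 0.2]
gripper_width: -0.0
finger_force: 8.2
```

The slide is at its stop: 15.7 N with no further travel, and the position matches 30 mm. I'll go back to the handle.

Call:
{"op": "play_rows", "data": {
  "translation": [
    [0, -0.3, 0],
    [0, -0.1, 0.6],
    [0, 0, 0.9],
    [0, 0, 1],
    [0, 0, 1],
    [-0.16, -0.9, 0],
    [-0.16, -0.9, 0],
    [-0.16, -0.9, 0]
  ],
  "delta_rot": [
    [0, 0, 0],
    [0, 0, 0],
    [0, 0, 0],
    [0, 0, 0],
    [0, 0, 0],
    [0, 0, 0],
    [0, 0, 0],
    [0, 0, 0]
  ],
  "fingers": [-1, -1, -1, -1, 0, 1, 1, 1]
}}

```text
time_s: 15.55
ee_pos: [0.5008, -0.066, 0.2464]
orientation: [3.141, -0.002, 1.66]
force: [0.8, 0.8, -0.3]
gripper_width: 0.681
finger_force: 0.0
```

Call:
{"op": "play_rows", "data": {
  "translation": [
    [0, -0.9, 0],
    [0, -0.9, 0],
    [0, -0.1, 0],
    [0, 0, 0],
    [0, 0, 0],
    [0, 0, 0],
    [0, 0, 0],
    [0, 0, 0]
  ],
  "delta_rot": [
    [0, 0, 0],
    [0, 0, 0],
    [0, 0, 0],
    [0, 0, 0],
    [0, 0, 0],
    [0, 0, 0],
    [0, 0, 0],
    [0, 0, 0]
  ],
  "fingers": [1, 1, 1, 1, 1, 1, 1, 1]
}}

```text
time_s: 16.35
ee_pos: [0.501, -0.1224, 0.2461]
orientation: [3.142, -0.0, 1.66]
force: [0.6, 0.4, 0.6]
gripper_width: 1.002
finger_force: 0.0
```

```bash
python3 look.py 4
```

```text
16.35 [ 0.50101138 -0.12243106  0.24613858] [ 3.14153310e+00 -1.45437712e-04  1.65975858e+00] [0.55671122 0.36838914 0.62388573]
handle_bar 0.98 [321.7 255.8]
handle 0.96 [320.6 235.7]
tack_tin 0.58 [521.1  42.3]
tack_tin 0.53 [319.4 255.6]
reg handle 0.57 [320.0, 246.1, 20.0, 201.5]
handle_bar [ 0.50131651 -0.1224944   0.154     ]
handle [ 0.50073608 -0.1238033   0.104     ]
```

View pics/w4.png

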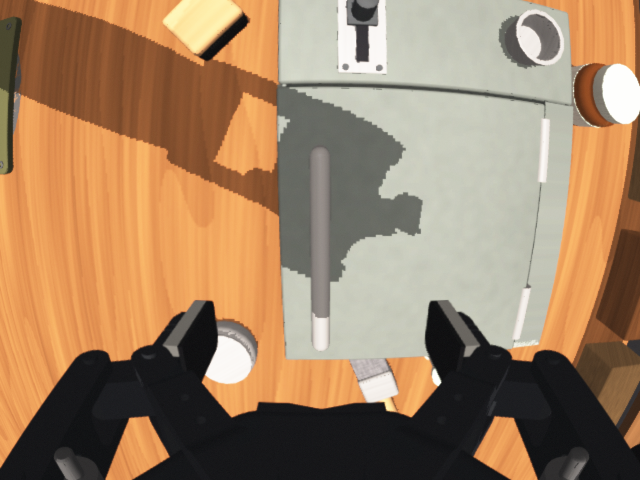

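The slide is at the far end of its slot, with the button at (362,5). I'll regrip the bar.

Call:
{"op": "play_rows", "data": {
  "translation": [
    [-0.02, -0.06, -0.6],
    [0, 0, -0.8],
    [0, 0, -0.8],
    [0, 0, -0.74],
    [0, 0, 0],
    [0, 0, 0],
    [0, 0, 0],
    [0, 0, 0]
  ],
  "delta_rot": [
    [0, 0, 0],
    [0, 0, 0],
    [0, 0, 0],
    [0, 0, 0],
    [0, 0, 0],
    [0, 0, 0],
    [0, 0, 0],
    [0, 0, 0]
  ],
  "fingers": [1, 1, 1, 1, 1, 0.2, -0.5, -1],
  "newtons": 25
}}

```text
time_s: 17.45
ee_pos: [0.5013, -0.1252, 0.1597]
orientation: [3.139, 0.001, 1.659]
force: [0.3, 0.5, -0.3]
gripper_width: 0.513
finger_force: 0.0
```

Call:
{"op": "play_rows", "data": {
  "translation": [
    [0, 0, 0],
    [0, 0, 0],
    [0, 0, 0],
    [0, 0, 0],
    [0.02, 0, 0.05],
    [0.02, 0, 0.05],
    [0.02, 0, 0.05],
    [0.02, 0, 0.05]
  ],
  "delta_rot": [
    [0, 0, 0],
    [0, 0, 0],
    [0, 0, 0],
    [0, 0, 0],
    [0, 0, 0],
    [0, 0, 0],
    [0, 0, 0],
    [0, 0, 0]
  ],
  "fingers": [-1, -1, -1, -1, -1, -1, -1, -1]
}}

```text
time_s: 18.25
ee_pos: [0.5018, -0.1248, 0.1629]
orientation: [-3.139, -0.001, 1.659]
force: [-3.0, -2.2, -4.2]
gripper_width: 0.127
finger_force: 24.4
```

Call:
{"op": "play_rows", "data": {
  "translation": [
    [0.02, 0, 0.05],
    [0.02, 0, 0.05],
    [0, 0, 0],
    [0, 0, 0],
    [0, 0, 0],
    [0, 0, 0],
    [0, 0, 0],
    [0, 0, 0]
  ],
  "delta_rot": [
    [0, 0, 0],
    [0, 0, 0],
    [0, 0, 0],
    [0, 0, 0],
    [0, 0, 0],
    [0, 0, 0],
    [0, 0, 0],
    [0, 0, 0]
  ],
  "fingers": [-1, -1, -1, -1, -1, -1, -1, -1]
}}

```text
time_s: 19.05
ee_pos: [0.503, -0.1247, 0.1666]
orientation: [-3.139, -0.001, 1.659]
force: [-4.6, -1.9, -2.5]
gripper_width: 0.128
finger_force: 24.5
```

The cover rises freely: up 8.7 mm with only 2.5 N. I'll follow the arc.

Call:
{"op": "play_rows", "data": {
  "translation": [
    [0.089, 0.008, 0.208],
    [0.089, 0.008, 0.208],
    [0.089, 0.008, 0.208],
    [0.089, 0.008, 0.208],
    [0.119, 0.011, 0.193],
    [0.119, 0.011, 0.193],
    [0.119, 0.011, 0.193],
    [0.119, 0.011, 0.193]
  ],
  "delta_rot": [
    [0, 0, 0],
    [0, 0, 0],
    [0, 0, 0],
    [0, 0, 0],
    [0, 0, 0],
    [0, 0, 0],
    [0, 0, 0],
    [0, 0, 0]
  ],
  "fingers": [-1, -1, -1, -1, -1, -1, -1, -1]
}}

```text
time_s: 19.85
ee_pos: [0.5269, -0.1225, 0.2154]
orientation: [-3.135, -0.001, 1.659]
force: [-10.4, -2.3, 1.4]
gripper_width: 0.13
finger_force: 24.5
```

Call:
{"op": "play_rows", "data": {
  "translation": [
    [0.127, 0.013, 0.178],
    [0.137, 0.013, 0.178],
    [0.147, 0.013, 0.173],
    [0.147, 0.013, 0.173],
    [0.169, 0.015, 0.15],
    [0.169, 0.015, 0.15],
    [0.169, 0.015, 0.15],
    [0.169, 0.015, 0.15]
  ],
  "delta_rot": [
    [0, 0, 0],
    [0, 0, 0],
    [0, 0, 0],
    [0, 0, 0],
    [0, 0, 0],
    [0, 0, 0],
    [0, 0, 0],
    [0, 0, 0]
  ],
  "fingers": [-1, -1, -1, -1, -1, -1, -1, -1]
}}

```text
time_s: 20.65
ee_pos: [0.565, -0.119, 0.2569]
orientation: [-3.139, -0.0, 1.659]
force: [-11.4, -0.0, 7.2]
gripper_width: 0.124
finger_force: 24.4
```

Call:
{"op": "play_rows", "data": {
  "translation": [
    [0.171, 0.017, 0.142],
    [0.171, 0.017, 0.142],
    [0.181, 0.017, 0.132],
    [0.181, 0.017, 0.122],
    [0.207, 0.019, 0.0925],
    [0.207, 0.019, 0.0925],
    [0.207, 0.019, 0.0925],
    [0, 0, 0]
  ],
  "delta_rot": [
    [0, 0, 0],
    [0, 0, 0],
    [0, 0, 0],
    [0, 0, 0],
    [0, 0, 0],
    [0, 0, 0],
    [0, 0, 0],
    [0, 0, 0]
  ],
  "fingers": [-1, -1, -1, -1, -1, -1, -1, -1]
}}

```text
time_s: 21.45
ee_pos: [0.6067, -0.1152, 0.282]
orientation: [3.138, 0.0, 1.659]
force: [-5.8, 1.1, 7.1]
gripper_width: 0.129
finger_force: 25.5
```

Call:
{"op": "play_rows", "data": {
  "translation": [
    [0, 0, 0],
    [0, 0, 0],
    [0, 0, 0],
    [0, 0, 0],
    [0, 0, 0],
    [0, 0, 0],
    [0, 0, 0],
    [0, 0, 0]
  ],
  "delta_rot": [
    [0, 0, 0],
    [0, 0, 0],
    [0, 0, 0],
    [0, 0, 0],
    [0, 0, 0],
    [0, 0, 0],
    [0, 0, 0],
    [0, 0, 0]
  ],
  "fingers": [-1, -1, -1, -1, -1, -1, -1, -1]
}}

```text
time_s: 22.25
ee_pos: [0.6061, -0.1153, 0.2817]
orientation: [3.139, 0.0, 1.659]
force: [-5.4, 0.4, 6.4]
gripper_width: 0.128
finger_force: 25.4
```

```bash
python3 - <<'E'
from h import *
s=env.sense();print(s['time_s'],s['ee_pos'],s['force'],s['finger_force'])
cv2.imwrite('pics/s9.png',optics.grab_frame('scene')[:,:,::-1])
d=np.array(s['ee_pos'])-[.5,-.125,.158];print(np.arctan2(.05+d[2],.175-d[0])-np.arctan2(50,175))
E
```

```text
22.25 [ 0.60611957 -0.11526644  0.28174704] [-5.35829432  0.35102322  6.38330378] 25.435203909873962
0.9150622440904591
```

View pics/s9.png

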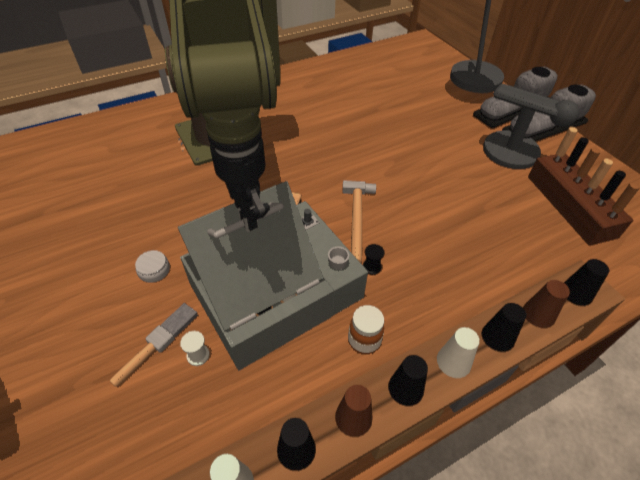

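The cover stands at about 0.91 rad with the fingers on its handle near (245,225). It is still, and the things around the case have not moved.

```bash
python3 -c "
from cell import env
print(env.hand_in())"
```

```text
the job is handed in; nothing more can be done
None
```

I tugged the cover gently and found it caught, slid the thumb slide fully back, then raised the cover to about 0.91 rad (52°); it is held still by its handle and the job is handed in (no verdict was returned).

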